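Chestnuts into the pan, knob back on the gas hob and held in

TASK

Get the chestnuts ready to roast on the gas hob: tip all six out of the measuring cup into the frying pan on the burner, without spilling any, and stand the empty cup back upright on the bench. Then put the hob's loose knob back on its bare control spindle: turn it so that its flat matches the flat of the spindle, push it fully home and keep it pressed well down against the valve's spring, as one does while a burner lights; finish with the fingers still on the knob, holding it pressed in. Leave the pan on its burner, and do not push about the jars, the tin or the pepper mill.

Things in the scene. Friction and masses are not known exactly. Their poses are not given: they have to be found in the camera images.
- spindle_tip (a point): top centre of the bare brass control spindle of the gas hob: upright D-section shaft, 10 mm diameter, one flat 2.6 mm from its axis, standing 24 mm out of the black glass (tip 74 mm above the bench), its top 2.5 mm bevelled. The flat faces this frame's +x; z is up. It cannot turn; it is a sprung valve that goes straight down
- valve (a joint): how far the spindle is pressed down: 0 m released, 0.005 m at its stop; the spring takes 4.4 N to start it moving and 9.9 N at the stop
- knob_mid (a point): centre of the loose hob knob, half-way up (18 mm above its underside), about 45 g: black bar-shaped grip 42 mm long (its x), 22 mm wide (y), 36 mm high, on a thin round steel skirt 47 mm across, 4 mm high. It stands on its underside, z up. A white line on top points along its +x
- knob_under (a point): centre of the knob's underside, same axes: mouth of its D-shaped bore, 16 mm deep, 0.7 mm clear of the spindle all round, its flat on the +x side, so it goes on only with the knob's +x along the spindle's +x (within about 0.2 rad). Fully home it lies 16 mm below the spindle's top, 8 mm above the glass while the spindle is released
- cup_grip (a point): middle of the straight black handle (14 mm wide, 14 mm high, 75 mm long) of the measuring cup, 45 mm above the cup's underside. Frame: z up along the cup, +x points along the handle towards the cup, whose axis is 95 mm further on
- cup_mid (a point): centre of the aluminium measuring cup, on its axis, half-way up (26 mm above its underside): 98 mm across at the rim, 84 mm at the foot, 52 mm high, wall 3 mm; same axes as cup_grip. It holds the six chestnuts; about 200 g with them. It stands on the bench
- pan_rim (a point): centre of the mouth of the dark frying pan on the burner, in the plane of its rim: 200 mm across at the rim, 152 mm at the foot, 50 mm deep (rim 140 mm above the bench); loose, 0.9 kg. Its handle points along its +x, to 270 mm from this point and 16 mm above the rim
- burner (a point): centre of the burner, at the level of the pan support on which the pan stands (90 mm above the bench). Same axes as the spindle, 210 mm from it along +x. The hob is a fixed box 460 mm (x) by 300 mm (y), 50 mm high, its centre 45 mm behind this point (towards the spindle)
- chestnut0_mid (a point): centre of one of the six brown chestnuts, about 25 mm across, round, 12 g
- chestnut1_mid (a point): another chestnut, the same
- chestnut2_mid (a point): another chestnut, the same
- chestnut3_mid (a point): another chestnut, the same
- chestnut4_mid (a point): another chestnut, the same
- chestnut5_mid (a point): another chestnut, the same
- jar_red: spice jar with a red lid, 74 mm across, 115 mm high; bystander; origin at the centre of its underside
- jar_yellow: jar with a yellow lid, 74 mm across, 115 mm high; bystander; origin at the centre of its underside
- tin: tin with a blue label, 74 mm across, 110 mm high; bystander; origin at the centre of its underside
- mill: dark wooden pepper mill, 56 mm across, 144 mm high; bystander; origin at the centre of its underside
Mind the look-alikes: they are no part of the job. There is more than one size of the part that bears knob_mid; the job needs the largest.

How it is judged:
By the outcome, as a careful person would: the job done as asked, in the order asked, and still so for the second after the job is handed in, while the arm keeps its last pose, push and grip.
It also fails if it takes over 72 s, if anything falls off the work surface, if the arm or the gripper's body presses on something with over 40 N, if the wrist force passes 120 N, or if a joint passes its speed limit or range.

ROBOT

A 6-joint arm with a two-finger parallel gripper is mounted at the origin on the work surface. World frame = base frame: x ahead of the robot, y to its left, z up, the work surface at z = 0. Lengths are in m, angles in rad, forces in N, time in s.
With the tool pointing down it reaches from about 0.4 to 0.925 m from the base axis. Payload 12.5 kg.
Tool frame: the origin (TCP) lies at the very end of the fingers, on their centre line; the grasp point (between the pads) lies 19 mm behind it; z points along the fingers, y is the line along which they close (so a half turn about z gives the same grasp; the last joint's range is limited). The gripper opens to 95 mm and grips with 3 to 60 N. Pads are 20 mm wide; open, the fingers measure 119 mm over their backs; the gripper's body (75 mm by 180 mm) begins 59 mm behind the grasp point.
Start: joints at [-1.343, 0.491, 1.559, -0, 1.092, -0.106], TCP at [0.205, -0.591, 0.185] pointing down, gripper open.
Joint ranges: [-3.1, 3.1], [-0.84, 2.19], [0.05, 2.79], [-1.13, 4.28], [0.06, 2.93], [-2.69, 2.69]. Speed limits (rad/s): [2.22, 2.22, 2.79, 3.14, 3.14, 3.14].

INTERFACE

Orientations are given as a 3x3 rotation matrix whose columns are the frame's x, y, z axes.
In Python, from plant import env, imaging gives the robot as it stands.
- The arm moves only by the tool apply_moves, never from a script. Its argument "rows" is a list of rows, each a list of 3 entries, a list of its own where there are three numbers: the gripper's target within -1 to 1 (fully open at 1, half-way at 0, shut at -1), then the shift along the world's x, y, z in mm, then the turn, a rotation vector about the world's x, y, z in units of 5 degrees (1.0 is 5 degrees). A call has 1 to 5 rows; each row shifts and turns the commanded pose from where the row before left it; what a row does not reach is not made up. A row lasts 1/10 s, in which the tool goes at most 50 mm and 8.59 degrees, less where a joint would pass 70% of its speed; a pose out of reach is approached as far as the arm can. A call with a gripper value outside its range is refused whole. The fingers move at their own pace and stop on an object; "grip_force" is the grip in N (left out, the last holds). Time passes only in rows, so rows that do not move let the fingers close. It gives the time, the measured TCP pose, the force, the opening and the grip force at its end, in the units of the state.
- env.read_state(): the state, without advancing time (a new reading comes with each control period).
- imaging.capture(name): name is "scene" or "top"; returns the picture (400x640x3 uint8, blue, green, red); there is no depth.
- imaging.get_calibration(name): a dict with "mtx" (3x3 intrinsics, pixels), "T" (4x4, takes a point from camera to world coordinates). Camera axes: x right, y down, z forward; pixel columns grow to the right and rows downward; lengths in m; the calibration is good to about 2 mm. A picture is of the moment at which its call begins. get_calibration takes no time and is no camera call.
- env.job_done(): hands the job in; it is judged then, once.
The state is a dict: "time_s": time; "joints": joint angles; "qd": joint speeds; "effort": joint torques, N m; "position": TCP position; "eef_rot": TCP orientation; "contact_force": force on the tool from outside, world axes, zero at the start; "ft_torque": the same for the moment, N m; "grip_width": finger opening in m; "gripper_force": force on a finger pad.
Only numpy, scipy, OpenCV 4.12 (cv2) and the standard library are available. Lean on these libraries where they do the work, as an engineer would, in place of code of your own. Each camera call takes 0.05 s, during which the arm holds its last target. There are 200 camera calls.

## Working session

There is one attempt and no reset: what is moved stays moved. The work goes in short steps, Python scripts to look and compute and a tool call to move; the robot and the scene stay as the last step left them, time stands still between calls to the robot, and variables do not carry over. Pictures are saved under pics/ and viewed, at most 10 in all, crops included, and the job is handed in when it is done.

Besides the shell and the picture viewer there is one more tool, called after "Emit:" by a JSON object that holds its "op" and its "data", one argument or row to a line. apply_moves: Moves the arm, as the interface text tells. Its arguments: {"type":"object","properties":{"rows":{"type":"array","items":{"type":"array"}},"grip_force":{"type":"number"}},"required":["rows"]}

```bash
mkdir -p pics; ls
python3 - <<'E'
from plant import env, imaging
import cv2, numpy as np
a=imaging.capture("scene");b=imaging.capture("top")
cv2.imwrite("pics/scene0.png",a);cv2.imwrite("pics/top0.png",b)
for n in("scene","top"):
    c=imaging.get_calibration(n);print(n,np.round(c["mtx"],1).tolist(),np.round(c["T"],4).tolist())
s=env.read_state();print(s)
E
```

```text
pics
scene [[457.4, 0.0, 324.4], [0.0, 457.4, 196.4], [0.0, 0.0, 1.0]] [[0.8415, 0.3683, -0.3953, 1.0925], [0.5403, -0.5769, 0.6126, -0.8663], [-0.0025, -0.729, -0.6845, 1.0467], [0.0, 0.0, 0.0, 1.0]]
top [[450.0, 0.0, 315.5], [0.0, 450.0, 203.2], [0.0, 0.0, 1.0]] [[-0.0168, -0.9979, 0.0625, 0.4464], [-0.9999, 0.0167, -0.0019, -0.0114], [0.0008, -0.0625, -0.998, 1.483], [0.0, 0.0, 0.0, 1.0]]
{'time_s': 0.1, 'joints': array([-1.34261550e+00,  4.91495963e-01,  1.55937563e+00,  2.15457593e-05,
        1.09171397e+00, -1.05617379e-01]), 'qd': array([-0.00063783, -0.00088794, -0.00053617,  0.00109597, -0.00048643,
       -0.00046025]), 'effort': array([ 4.78683374e-03, -6.13620615e+01, -2.58607543e+01,  6.94253622e-02,
        4.70460684e-02, -7.75748822e-05]), 'position': array([ 0.20473301, -0.59026078,  0.1840267 ]), 'eef_rot': array([[ 9.44808011e-01,  3.27624448e-01, -2.05978258e-04],
       [ 3.27624490e-01, -9.44807520e-01,  9.71501302e-04],
       [ 1.23677771e-04, -9.85365735e-04, -9.99999507e-01]]), 'contact_force': array([-0.30234427, -0.8231896 ,  0.16131114]), 'ft_torque': array([-0.00744641, -0.00849887, -0.02713118]), 'gripper_force': 0.0, 'grip_width': 0.09492494896630418}
```

View pics/top0.png

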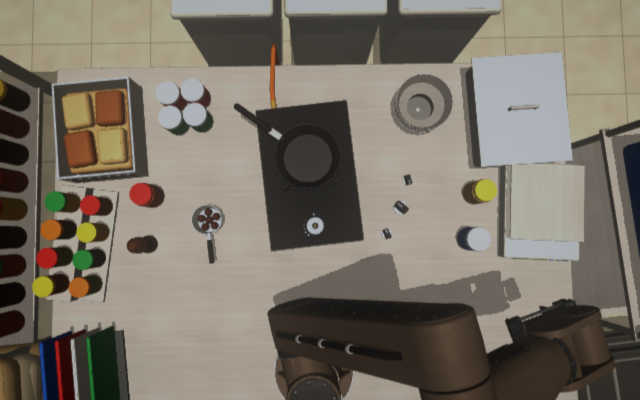

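View pics/scene0.png

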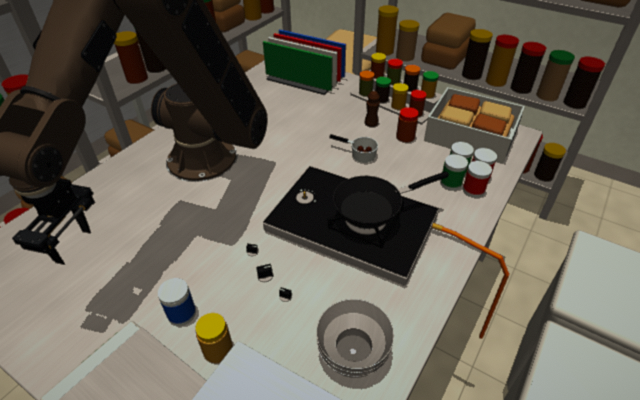

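Top view: the knob candidates are three black bars at (408,180), (400,207) and (387,233), and the middle one looks the largest. The cup is at (209,219) with its handle to (211,258), the spindle is near (315,226), and the pan is at (307,156) with its handle to the upper left. Red jar (142,194), mill (142,244), yellow jar (485,190), tin (478,239). I'll check these in one close crop.

```bash
cat > h.py <<'E'
import numpy as np, cv2
from plant import env, imaging
def cal(n):
    c=imaging.get_calibration(n); return np.array(c["mtx"]),np.array(c["T"])
def ray(n,uv):
    K,T=cal(n); d=T[:3,:3]@np.linalg.solve(K,[uv[0],uv[1],1.]); return T[:3,3],d
def onz(n,uv,z):
    o,d=ray(n,uv); return o+d*(z-o[2])/d[2]
def proj(n,p):
    K,T=cal(n); q=K@(T[:3,:3].T@(np.asarray(p)-T[:3,3])); return q[:2]/q[2]
def two(ua,ub):
    (o1,d1),(o2,d2)=ray("top",ua),ray("scene",ub)
    t=np.linalg.lstsq(np.c_[d1,-d2],o2-o1,rcond=None)[0]
    a,b=o1+d1*t[0],o2+d2*t[1]; return (a+b)/2,np.linalg.norm(a-b)
E
python3 - <<'E'
from h import *
t=cv2.imread("pics/top0.png");s=cv2.imread("pics/scene0.png")
def cr(im,x,y,w,h,W,H): return cv2.resize(im[y:y+h,x:x+w],(W,H),interpolation=cv2.INTER_CUBIC)
A=np.hstack([cr(t,375,170,45,75,240,400)*1,cr(t,295,206,40,40,280,280) if 0 else cr(t,297,204,40,50,320,400),cr(t,185,195,48,80,240,400)])
B=np.hstack([cr(s,235,235,67,67,200,200),cr(s,280,178,50,50,200,200),cr(s,320,125,80,40,400,200)])
cv2.imwrite("pics/crop0.png",np.vstack([A,B]))
# dark blobs among knobs, on wood
for n,im,(x0,y0,x1,y1) in(("top",t,(375,165,425,245)),("scene",s,(235,235,305,305))):
    g=im[y0:y1,x0:x1].max(2); m=(g<75).astype(np.uint8)
    k,l,st,c=cv2.connectedComponentsWithStats(m)
    for i in range(1,k):
        if st[i,4]>15: print(n,st[i,4],c[i]+[x0,y0],onz(n,c[i]+[x0,y0],.036 if n=="top" else .018).round(3))
for nm,uv,z in(("cup",(209,219),.052),("handleend",(211,262),.05),("spindle",(315,226),.074),("pan",(307,156),.14),("jar_red",(142,194),.115),("mill",(142,244),.1)): print(nm,onz("top",uv,z).round(3))
E
```

```text
top 42 [407.35714286 178.95238095] [ 0.61  -0.312  0.036]
top 76 [400.97368421 207.11842105] [ 0.52  -0.289  0.036]
top 33 [386.60606061 234.15151515] [ 0.434 -0.24   0.036]
scene 132 [292.88636364 239.09090909] [ 0.52  -0.153  0.018]
scene 16 [301.4375 235.6875] [ 0.533 -0.128  0.018]
scene 84 [251.77380952 248.48809524] [ 0.439 -0.248  0.018]
scene 170 [264.09411765 271.24117647] [ 0.521 -0.294  0.018]
scene 101 [285.27722772 293.32673267] [ 0.615 -0.322  0.018]
cup [0.491 0.325 0.052]
handleend [0.355 0.32  0.05 ]
spindle [ 0.463 -0.011  0.074]
pan [0.673 0.009 0.14 ]
jar_red [0.569 0.515 0.115]
mill [0.417 0.519 0.1  ]
```

View pics/crop0.png

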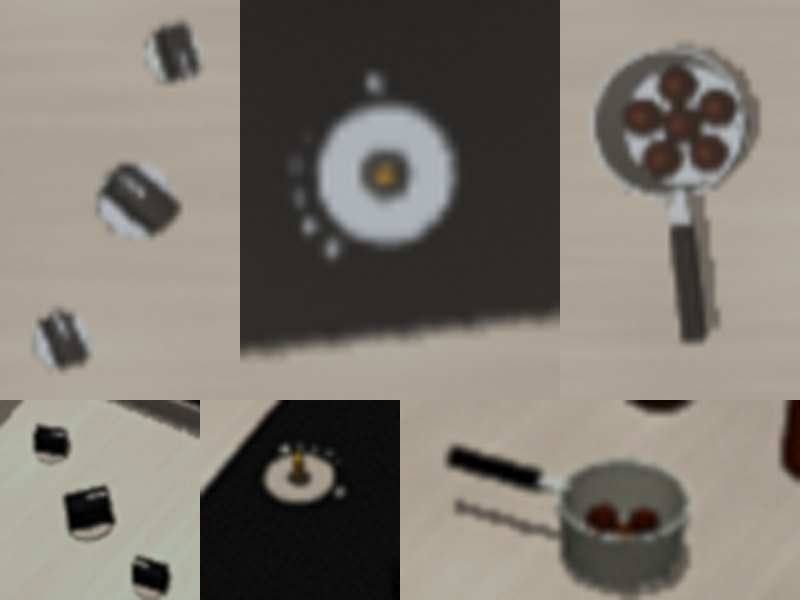

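The middle knob at (400,207) is clearly the biggest of the three. Its white line runs to the upper left, which is its +x. The others, at (408,180) and (387,233), are smaller decoys. The spindle is brass at (315,226), and the cup has six chestnuts and a straight dark handle. Next I'll measure precisely.

Run:
```python
from h import *
t=cv2.imread("pics/top0.png");s=cv2.imread("pics/scene0.png")
def blob(im,x0,y0,x1,y1,th,inv=False):
    g=im[y0:y1,x0:x1].max(2); m=((g>th) if inv else (g<th)).astype(np.uint8)
    k,l,st,c=cv2.connectedComponentsWithStats(m); i=1+np.argmax(st[1:,4])
    p=np.argwhere(l==i)[:,::-1]+[x0,y0]; return p.astype(float)
p=blob(t,203,236,222,268,80); w=np.array([onz("top",q,.050)[:2] for q in p])
c=w.mean(0); u=np.linalg.svd(w-c)[2][0]; u*=np.sign(u[0]); e=(w-c)@u
print("handle",len(p),c.round(4),"len",np.ptp(e).round(4),"yaw",np.degrees(np.arctan2(u[1],u[0])).round(1),"cup axis pred",(c+.095*u).round(3))
p=blob(s,325,130,352,146,60);print("handle scene",onz("scene",p.mean(0),.045).round(4))
# hob
g=t.max(2);m=(g<90).astype(np.uint8)
m[:,:240]=0;m[:,375:]=0;m[:95]=0;m[255:]=0
L=[];R=[]
for v in range(190,236):
    x=np.flatnonzero(m[v]);L.append((x.min()-.5,v));R.append((x.max()+.5,v))
for nm,E in(("L",L),("R",R)):
    E=np.array(E);a,b=np.polyfit(E[:,1],E[:,0],1)
    q=onz("top",(a*190+b,190),.05)-onz("top",(a*236+b,236),.05);print("hob",nm,np.degrees(np.arctan2(q[1],q[0])).round(2),onz("top",(a*213+b,213),.05).round(4))
# brass
h=cv2.cvtColor(t,cv2.COLOR_BGR2HSV)
def brass(im,n,x0,y0,x1,y1):
    h=cv2.cvtColor(im[y0:y1,x0:x1],cv2.COLOR_BGR2HSV);m=(h[...,1]>110)&(h[...,2]>70)
    q=np.argwhere(m)[:,::-1]+[x0,y0];print("brass",n,len(q),q.mean(0),q.min(0),q.max(0));return q.mean(0)
b=brass(t,"top",305,215,325,236);print(onz("top",b,.074).round(4))
b=brass(s,"scene",290,180,320,210);print(onz("scene",b,.064).round(4))
```

```text
handle 107 [0.3892 0.3215] len 0.0709 yaw 5.7 cup axis pred [0.484 0.331]
handle scene [0.3875 0.3225 0.045 ]
hob L 5.86 [0.5073 0.1418 0.05  ]
hob R 5.37 [ 0.5024 -0.1551  0.05  ]
brass top 4 [314.5 225.5] [314 225] [315 226]
[ 0.4647 -0.0096  0.074 ]
brass scene 7 [304.28571429 192.42857143] [303 191] [305 194]
[ 0.4613 -0.0058  0.064 ]
```

Emit:
{"op": "apply_moves", "data": {
  "rows": [
    [1,[40,50,10],[0,0,-1.4]],
    [1,[30,50,10],[0,0,-1.5]],
    [1,[30,50,10],[0,0,0]],
    [1,[30,50,10],[0,0,0]],
    [1,[25,50,10],[0,0,0]]
  ]
}}

```text
time_s: 0.6
position: [0.3344, -0.3794, 0.2265]
eef_rot: [[0.997, 0.08, -0.0], [0.08, -0.997, 0.0], [-0.0, -0.0, -1.0]]
contact_force: [0.9, -0.2, 0.2]
grip_width: 0.0949
gripper_force: 0.0
```

Emit:
{"op": "apply_moves", "data": {
  "rows": [
    [1,[30,50,5],[0,0,0]],
    [1,[30,50,5],[0,0,0]],
    [1,[25,50,0],[0,0,0]],
    [1,[20,50,0],[0,0,0]],
    [1,[5,50,0],[0,0,0]]
  ]
}}

```text
time_s: 1.1
position: [0.4319, -0.153, 0.2348]
eef_rot: [[0.997, 0.081, 0.0], [0.081, -0.997, -0.0], [0.0, 0.0, -1.0]]
contact_force: [1.4, -0.2, -0.6]
grip_width: 0.0953
gripper_force: 0.0
```

Emit:
{"op": "apply_moves", "data": {
  "rows": [
    [1,[0,50,0],[0,0,0]],
    [1,[0,50,0],[0,0,0]],
    [1,[-5,50,0],[0,0,0]],
    [1,[-5,50,0],[0,0,0]],
    [1,[-5,50,0],[0,0,0.1]]
  ]
}}

```text
time_s: 1.6
position: [0.4152, 0.0963, 0.235]
eef_rot: [[0.996, 0.089, 0.0], [0.089, -0.996, -0.0], [0.0, 0.0, -1.0]]
contact_force: [-0.1, 0.5, 1.0]
grip_width: 0.0951
gripper_force: 0.0
```

Emit:
{"op": "apply_moves", "data": {
  "rows": [
    [0,[-10,50,0],[0,0,0]],
    [0,[-10,50,0],[0,0,0]],
    [-0.2,[-10,30,0],[0,0,0]],
    [-0.2,[0,0,0],[0,0,0]]
  ]
}}

```text
time_s: 2.0
position: [0.385, 0.2253, 0.2348]
eef_rot: [[0.996, 0.094, -0.001], [0.094, -0.996, 0.0], [-0.001, -0.0, -1.0]]
contact_force: [-0.3, -0.5, -0.6]
grip_width: 0.0687
gripper_force: 0.0
```

Emit:
{"op": "apply_moves", "data": {
  "rows": [
    [-0.2,[-3,35,0],[0,0,0]],
    [-0.2,[-3,35,0],[0,0,0]],
    [-0.2,[0,25,-20],[0,0,0]],
    [-0.2,[0,0,-40],[0,0,0]],
    [-0.2,[0,0,0],[0,0,0]]
  ]
}}

```text
time_s: 2.5
position: [0.3786, 0.3161, 0.1714]
eef_rot: [[0.996, 0.09, -0.006], [0.09, -0.996, -0.004], [-0.007, 0.004, -1.0]]
contact_force: [-0.9, -0.4, -0.3]
grip_width: 0.0384
gripper_force: 0.0
```

Run:
```python
from h import *
s=env.read_state();print(s["position"],s["joints"].round(3),s["eef_rot"].round(3).tolist(),s["grip_width"])
```

```text
[0.37856846 0.31614766 0.17136487] [ 0.562  0.324  1.885 -0.     0.94   2.043] [[0.996, 0.09, -0.006], [0.09, -0.996, -0.004], [-0.007, 0.004, -1.0]] 0.038366635918174144
```

Emit:
{"op": "apply_moves", "data": {
  "rows": [
    [-0.2,[0,4,-50],[0,0,0]],
    [-0.2,[0,0,-50],[0,0,0]],
    [-0.2,[0,0,-42],[0,0,0]],
    [-0.2,[0,0,0],[0,0,0]],
    [-0.2,[0,0,0],[0,0,0]]
  ]
}}

```text
time_s: 3.0
position: [0.3813, 0.3213, 0.0346]
eef_rot: [[0.996, 0.089, -0.0], [0.089, -0.996, -0.0], [-0.0, 0.0, -1.0]]
contact_force: [0.4, 0.7, 0.5]
grip_width: 0.0381
gripper_force: 0.0
```

Run:
```python
from h import *
s=env.read_state();print(s["position"],s["joints"].round(3),s["contact_force"])
a=imaging.capture("scene");b=imaging.capture("top")
cr=lambda im,x,y,w,h,W,H: cv2.resize(im[y:y+h,x:x+w],(W,H),interpolation=cv2.INTER_CUBIC)
cv2.imwrite("pics/c1.png",np.hstack([cr(a,280,80,120,100,480,400),cr(b,165,190,80,100,320,400)]))
```

```text
[0.38127631 0.32131643 0.03456509] [ 0.568  0.536  2.011 -0.     0.595  2.05 ] [0.39323045 0.73296996 0.49609861]
```

View pics/c1.png

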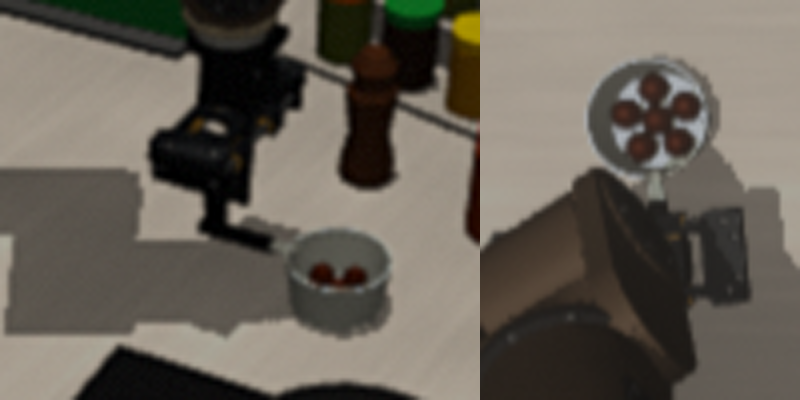

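The fingers straddle the handle behind the cup, which still holds its six chestnuts. I'll lower a little and close.

Emit:
{"op": "apply_moves", "data": {
  "rows": [
    [-0.2,[0,0,-7],[0,0,0]],
    [-1,[0,0,0],[0,0,0]],
    [-1,[0,0,0],[0,0,0]],
    [-1,[0,0,0],[0,0,0]],
    [-1,[0,0,0],[0,0,0]]
  ],
  "grip_force": 50
}}

```text
time_s: 3.6
position: [0.3804, 0.3216, 0.0263]
eef_rot: [[0.996, 0.089, 0.0], [0.089, -0.996, 0.0], [0.0, -0.0, -1.0]]
contact_force: [-0.4, -0.1, 0.7]
grip_width: 0.0114
gripper_force: 0.0
```

Emit:
{"op": "apply_moves", "data": {
  "rows": [
    [-1,[0,0,0],[0,0,0]],
    [-1,[0,0,15],[0,0,0]],
    [-1,[0,0,25],[0,0,0]],
    [-1,[0,0,30],[0,0,0]],
    [-1,[0,0,30],[0,0,0]]
  ]
}}

```text
time_s: 4.1
position: [0.3801, 0.3213, 0.1271]
eef_rot: [[0.996, 0.089, -0.001], [0.089, -0.996, -0.001], [-0.001, 0.0, -1.0]]
contact_force: [0.9, -0.8, -0.8]
grip_width: 0.0008
gripper_force: 0.0
```

Run:
```python
from h import *
s=env.read_state();print(s["position"],s["contact_force"])
a=imaging.capture("scene");b=imaging.capture("top")
cr=lambda im,x,y,w,h,W,H: cv2.resize(im[y:y+h,x:x+w],(W,H),interpolation=cv2.INTER_CUBIC)
cv2.imwrite("pics/c2.png",np.hstack([cr(a,280,60,120,120,500,500),cr(b,165,190,60,100,300,500)]))
p=s["position"]; print(proj("scene",p),proj("top",p),proj("scene",p-[0,0,.1]))
```

```text
[0.38011586 0.32134951 0.12709384] [ 0.85260402 -0.7684023  -0.81152467]
[336.84105042 119.01527458] [204.5044198  255.38324776] [336.40945174 141.65407949]
```

View pics/c2.png

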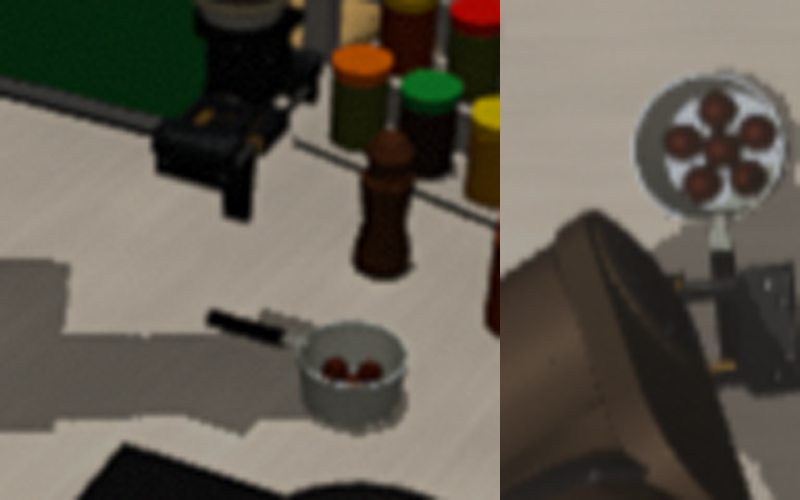

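Run:
```python
from h import *
t=imaging.capture("top");s=imaging.capture("scene");s0=cv2.imread("pics/scene0.png");t0=cv2.imread("pics/top0.png")
def blob(im,x0,y0,x1,y1,th):
    g=im[y0:y1,x0:x1].max(2);k,l,st,c=cv2.connectedComponentsWithStats((g<th).astype(np.uint8)); i=1+np.argmax(st[1:,4])
    return np.argwhere(l==i)[:,::-1].astype(float)+[x0,y0]
P=[blob(i,325,130,352,146,60) for i in(s0,s)]
for p in P: print(len(p),p.mean(0).round(2),p.min(0),p.max(0))
q=blob(t0,203,236,222,268,80);print(q.mean(0),two(q.mean(0),P[0].mean(0)))
# ends: triangulated
e0=q[q[:,1]>=q[:,1].max()-1].mean(0); e1=q[q[:,1]<=q[:,1].min()+1].mean(0)
f0=P[0][P[0][:,0]<=P[0][:,0].min()+1].mean(0); f1=P[0][P[0][:,0]>=P[0][:,0].max()-1].mean(0)
print("back end",two(e0,f0),"front end",two(e1,f1))
# fingertip: dark gripper lowest pixel
g=blob(s,310,75,360,125,60); b=g[g[:,1]>=g[:,1].max()-1]; print("tip px",b.mean(0),len(b), proj("scene",env.read_state()["position"]))
```

```text
62 [338.35 138.21] [330. 135.] [347. 142.]
81 [339.21 138.62] [330. 135.] [348. 143.]
[210.41121495 251.21495327] (array([0.38847703, 0.32215886, 0.04568971]), np.float64(0.0012870328545476883))
back end (array([0.35599794, 0.31901008, 0.04501453]), np.float64(0.0010136997199576346)) front end (array([0.42214064, 0.32393121, 0.04900782]), np.float64(0.002228389358590639))
tip px [337.42857143 111.28571429] 7 [336.92296761 119.18225481]
```

Emit:
{"op": "apply_moves", "data": {
  "rows": [
    [-0.2,[0,0,0],[0,0,0]],
    [-0.2,[0,0,0],[0,0,0]],
    [-0.2,[0,0,0],[0,0,0]],
    [-0.2,[0,0,0],[0,0,0]],
    [-0.2,[0,0,0],[0,0,0]]
  ]
}}

```text
time_s: 4.8
position: [0.3803, 0.3214, 0.1259]
eef_rot: [[0.996, 0.089, -0.0], [0.089, -0.996, -0.0], [-0.0, 0.0, -1.0]]
contact_force: [-0.7, 0.1, -0.0]
grip_width: 0.0345
gripper_force: 0.0
```

Run:
```python
from h import *
s=imaging.capture("scene");st=env.read_state();p=st["position"];R=st["eef_rot"];print(p,st["grip_width"])
for k in(-1,1):
    for z in (0,.02,.04): print(k,z,proj("scene",p+k*R[:,1]*.02-R[:,2]*z).round(1))
x0,y0,x1,y1=300,60,370,130
im=cv2.resize(s[y0:y1,x0:x1],(560,560),interpolation=cv2.INTER_NEAREST)
im=cv2.convertScaleAbs(im,alpha=1.6,beta=20)
for k,c in((-1,(0,0,255)),(1,(0,255,0))):
    q=(proj("scene",p+k*R[:,1]*.02)-[x0,y0]+.5)*8; cv2.circle(im,tuple(int(v) for v in q),6,c,2)
cv2.imwrite("pics/c3.png",im)
```

```text
[0.38032441 0.32146285 0.1259562 ] 0.036186439754684725
-1 0 [339.4 116.5]
-1 0.02 [339.5 111.8]
-1 0.04 [339.6 107. ]
1 0 [334.4 122.1]
1 0.02 [334.5 117.3]
1 0.04 [334.5 112.5]
```

View pics/c3.png

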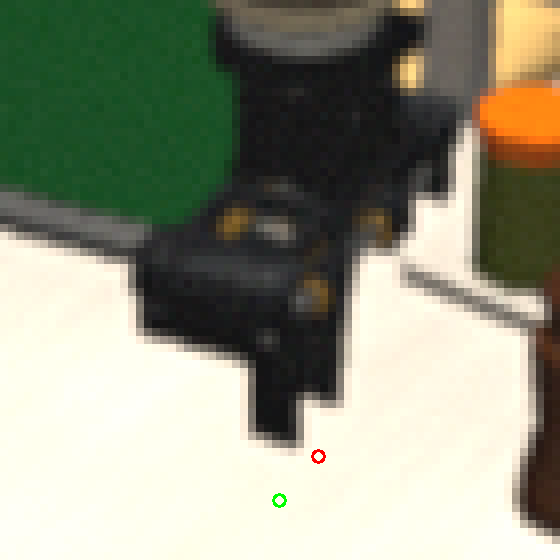

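The fingertips show at (334.4,114.8) and (340.6,110), about 7 px above where the reported TCP projects. I'll check that against the start picture.

Run:
```python
from h import *
s=cv2.imread("pics/scene0.png");p=np.array([.20473,-.59026,.18403]);R=np.array([[.9448,.3276,0],[.3276,-.9448,.001],[0,-.001,-1]])
x0,y0,x1,y1=0,170,110,275
im=cv2.convertScaleAbs(cv2.resize(s[y0:y1,x0:x1],(550,525),interpolation=cv2.INTER_NEAREST),alpha=1.6,beta=20)
for w in(.0475,.0595):
  for k,c in((-1,(0,0,255)),(1,(0,255,0))):
    u=proj("scene",p+k*R[:,1]*w);print(w,k,u.round(1)); q=(u-[x0,y0]+.5)*5; cv2.circle(im,tuple(int(v) for v in q),4,c,1)
cv2.imwrite("pics/c4.png",im)
print(proj("top",(.381,.231,.113)),proj("top",(.381,.231,.16)))
```

```text
0.0475 -1 [ 90.7 240.8]
0.0475 1 [ 66.6 270.4]
0.0595 -1 [ 93.5 237.3]
0.0595 1 [ 63.4 274.5]
[235.49183755 254.33755985] [232.65216111 255.15680622]
```

View pics/c4.png

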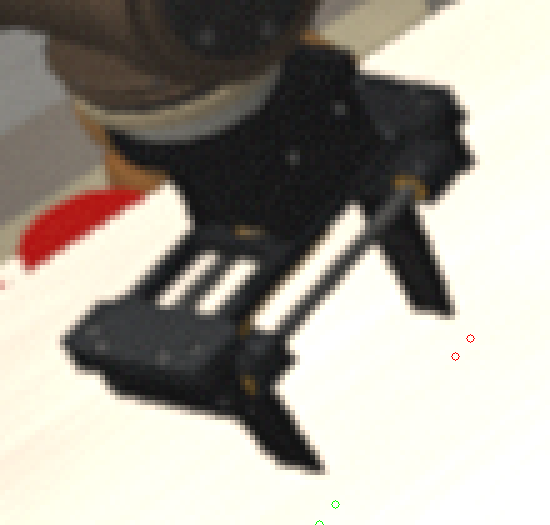

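Run:
```python
from h import *
from scipy.optimize import least_squares
def fit(p,R,obs):
    # shift along tool axes (y inferred with free half width)
    f=lambda x: np.ravel([proj("scene",p+R@np.array([x[0]*0,k*x[1],x[2]]))-o for k,o in obs])
    r=least_squares(f,[0,.04,-.03]);print(r.x.round(4),r.fun.round(2))
fit(np.array([.20473,-.59026,.18403]),np.array([[.9448,.3276,0],[.3276,-.9448,.001],[0,-.001,-1]]),[(1,np.array([63.3,263.6])),(-1,np.array([88.7,232.]))])
st=env.read_state();fit(st["position"],st["eef_rot"],[(1,np.array([334,114.4])),(-1,np.array([339.8,109.7]))])
```

```text
[ 0.      0.0496 -0.0261] [-1.64  0.56 -1.26  1.14]
[ 0.      0.0198 -0.0304] [ 0.54  0.38 -0.29 -0.38]
```

The fingertips sit about 28 mm short of the reported TCP, in both pictures. That explains why the fingers closed above the handle. I'll descend to a reported z of about 0, watching the force.

Emit:
{"op": "apply_moves", "data": {
  "rows": [
    [-0.2,[0,0,-40],[0,0,0]],
    [-0.2,[0,0,-40],[0,0,0]],
    [-0.2,[0,0,-20],[0,0,0]],
    [-0.2,[0,0,-10],[0,0,0]],
    [-0.2,[0,0,-5],[0,0,0]]
  ]
}}

```text
time_s: 5.35
position: [0.3803, 0.3215, 0.0106]
eef_rot: [[0.996, 0.089, -0.001], [0.089, -0.996, -0.001], [-0.001, 0.0, -1.0]]
contact_force: [-0.1, -0.1, 0.9]
grip_width: 0.0378
gripper_force: 0.0
```

Emit:
{"op": "apply_moves", "data": {
  "rows": [
    [-0.2,[0,0,-5],[0,0,0]],
    [-0.2,[0,0,-5],[0,0,0]],
    [-0.2,[0,0,-2],[0,0,0]],
    [-0.2,[0,0,0],[0,0,0]]
  ]
}}

```text
time_s: 5.75
position: [0.3805, 0.3216, -0.0007]
eef_rot: [[0.996, 0.089, 0.0], [0.089, -0.996, 0.0], [0.0, -0.0, -1.0]]
contact_force: [-0.1, -0.0, -0.4]
grip_width: 0.0379
gripper_force: 0.0
```

Emit:
{"op": "apply_moves", "data": {
  "rows": [
    [-1,[0,0,0],[0,0,0]],
    [-1,[0,0,0],[0,0,0]],
    [-1,[0,0,0],[0,0,0]],
    [-1,[0,0,0],[0,0,0]],
    [-1,[0,0,0],[0,0,0]]
  ],
  "grip_force": 50
}}

```text
time_s: 6.25
position: [0.3804, 0.3215, -0.0007]
eef_rot: [[0.996, 0.089, 0.0], [0.089, -0.996, 0.0], [0.0, -0.0, -1.0]]
contact_force: [-0.1, -0.7, 0.6]
grip_width: 0.0138
gripper_force: 49.9
```

The handle is gripped, with a width of 13.8 mm and 50 N. Lifting.

Emit:
{"op": "apply_moves", "data": {
  "rows": [
    [-1,[0,0,15],[0,0,0]],
    [-1,[0,0,30],[0,0,0]],
    [-1,[0,0,40],[0,0,0]],
    [-1,[0,0,40],[0,0,0]],
    [-1,[0,0,40],[0,0,0]]
  ],
  "grip_force": 55
}}

```text
time_s: 6.75
position: [0.3798, 0.3211, 0.1655]
eef_rot: [[0.996, 0.089, -0.001], [0.089, -0.996, -0.001], [-0.001, 0.001, -1.0]]
contact_force: [1.1, 0.1, -2.7]
grip_width: 0.0137
gripper_force: 55.0
```

Emit:
{"op": "apply_moves", "data": {
  "rows": [
    [-1,[0,0,35],[0,0,0]],
    [-1,[20,-25,20],[0,0,0]],
    [-1,[30,-35,20],[0,0,0]],
    [-1,[30,-40,0],[0,0,0]],
    [-1,[30,-40,0],[0,0,0]]
  ]
}}

```text
time_s: 7.25
position: [0.4908, 0.1802, 0.2395]
eef_rot: [[0.996, 0.09, 0.0], [0.09, -0.996, 0.0], [0.001, -0.0, -1.0]]
contact_force: [1.3, 1.1, -2.5]
grip_width: 0.0137
gripper_force: 55.0
```

Run:
```python
from h import *
t=cv2.imread("pics/top0.png")
# pan rim: outer contour of pan is dark on dark; try floor disc + rim edges via Hough
g=cv2.GaussianBlur(cv2.convertScaleAbs(t[105:205,255:365],alpha=3),(3,3),0)
g=cv2.cvtColor(g,cv2.COLOR_BGR2GRAY)
c=cv2.HoughCircles(cv2.resize(g,None,fx=4,fy=4,interpolation=cv2.INTER_CUBIC),cv2.HOUGH_GRADIENT,1,30,param1=60,param2=25,minRadius=75,maxRadius=160)
if c is not None:
    for x,y,r in c[0][:5]:
        u=(x/4+255-.4,y/4+105-.4);print(np.round(u,1),r/4,"rim?",onz("top",u,.14).round(3),"floor?",onz("top",u,.093).round(3), "rimR px",450*.1/1.34)
sp=np.array([.4647,-.0096]);a=np.radians(5.6);print("burner pred",sp+.21*np.array([np.cos(a),np.sin(a)]))
s=env.read_state();print(s["position"],s["joints"].round(2),s["grip_width"])
```

```text
[307. 158.] 24.1 rim? [0.667 0.01  0.14 ] floor? [0.675 0.01  0.093] rimR px 33.582089552238806
burner pred [0.67369775 0.01089241]
[0.49079501 0.18020055 0.23952082] [ 0.23  0.29  1.73 -0.    1.12  1.71] 0.01374802677896974
```

Emit:
{"op": "apply_moves", "data": {
  "rows": [
    [-1,[20,-45,5],[0,0,0]],
    [-1,[20,-45,5],[0,0,0]],
    [-1,[20,-45,0],[0,0,0]],
    [-1,[12,-40,0],[0,0,0]],
    [-1,[0,0,0],[0,0,0]]
  ]
}}

```text
time_s: 7.75
position: [0.563, 0.0024, 0.2482]
eef_rot: [[0.996, 0.085, -0.001], [0.085, -0.996, -0.001], [-0.001, 0.001, -1.0]]
contact_force: [-0.8, 0.1, -2.5]
grip_width: 0.0135
gripper_force: 55.0
```

Emit:
{"op": "apply_moves", "data": {
  "rows": [
    [-1,[0,0,0],[1,0.09,0]],
    [-1,[0,0,0],[1,0.09,0]],
    [-1,[0,0,0],[0,0,0]]
  ]
}}

```text
time_s: 8.05
position: [0.5619, 0.0057, 0.2483]
eef_rot: [[0.996, 0.086, -0.017], [0.087, -0.981, 0.176], [-0.002, -0.176, -0.984]]
contact_force: [0.7, 0.9, -2.0]
grip_width: 0.0131
gripper_force: 55.0
```

Run:
```python
from h import *
s=env.read_state();print(s["position"],s["joints"].round(3),s["eef_rot"].round(3).tolist())
```

```text
[0.56186558 0.00574818 0.24832974] [-0.199  0.355  1.62   0.18   1.224  1.218] [[0.996, 0.086, -0.017], [0.087, -0.981, 0.176], [-0.002, -0.176, -0.984]]
```

The + roll takes q4 positive, which is the roomy side. I'll keep tilting that way, holding the grasp point over the pan side.

Emit:
{"op": "apply_moves", "data": {
  "rows": [
    [-1,[-0.5,6.5,-3.5],[1.4,0.12,0]],
    [-1,[-0.5,6.5,-3.5],[1.4,0.12,0]],
    [-1,[-0.5,6.5,-3.5],[1.4,0.12,0]],
    [-1,[-0.5,6.5,-3.5],[1.4,0.12,0]],
    [-1,[-0.5,6.5,-3.5],[1.4,0.12,0]]
  ]
}}

```text
time_s: 8.55
position: [0.5594, 0.0398, 0.2315]
eef_rot: [[0.996, 0.064, -0.062], [0.089, -0.701, 0.708], [0.002, -0.711, -0.704]]
contact_force: [-0.3, 0.8, -2.9]
grip_width: 0.0138
gripper_force: 55.0
```

```bash
cat > st.py <<'E'
from h import *
s=env.read_state();p=s["position"];R=s["eef_rot"]
print(s["time_s"],p.round(4),s["joints"].round(2),"tilt",np.degrees(np.arctan2(np.hypot(*R[:2,2]),-R[2,2])).round(1),"xaxis",R[:,0].round(3),"G",(p-.0457*R[:,2]).round(4),"cup axis",(p-.0457*R[:,2]+.103*R[:,0]).round(3),s["grip_width"].round(4),s["contact_force"].round(1))
E
python3 st.py
```

```text
Traceback (most recent call last):
  File "st.py", line 3, in <module>
    print(s["time_s"],p.round(4),s["joints"].round(2),"tilt",np.degrees(np.arctan2(np.hypot(*R[:2,2]),-R[2,2])).round(1),"xaxis",R[:,0].round(3),"G",(p-.0457*R[:,2]).round(4),"cup axis",(p-.0457*R[:,2]+.103*R[:,0]).round(3),s["grip_width"].round(4),s["contact_force"].round(1))
                                                                                                                                                                                                                                ^^^^^^^^^^^^^^^^^^^^^
AttributeError: 'float' object has no attribute 'round'
```

Emit:
{"op": "apply_moves", "data": {
  "rows": [
    [-1,[0,3,4],[1.2,0.1,0]],
    [-1,[0,3,4],[1.2,0.1,0]],
    [-1,[0,2.5,4],[1.2,0.1,0]],
    [-1,[0,2,4],[1.2,0.1,0]],
    [-1,[0,1,3],[0.8,0.07,0]]
  ]
}}

```text
time_s: 9.05
position: [0.5591, 0.0514, 0.2496]
eef_rot: [[0.996, 0.026, -0.085], [0.089, -0.285, 0.954], [0.0, -0.958, -0.286]]
contact_force: [0.1, -0.1, -1.9]
grip_width: 0.0135
gripper_force: 55.0
```

```bash
sed -i 's/s\["grip_width"\].round(4)/s["grip_width"]/' st.py; python3 st.py
```

```text
9.05 [0.5591 0.0514 0.2496] [-0.49  0.67  1.68  0.95  1.74  0.65] tilt 73.4 xaxis [0.996 0.089 0.   ] G [0.563  0.0078 0.2626] cup axis [0.666 0.017 0.263] 0.013454608217060777 [ 0.1 -0.1 -1.9]
```

Emit:
{"op": "apply_moves", "data": {
  "rows": [
    [-1,[0,0.5,2],[0.5,0.04,0]],
    [-1,[0,0.5,2],[0.5,0.04,0]],
    [-1,[0,0,2],[0.5,0.04,0]],
    [-1,[0,0,2],[0.5,0.04,0]],
    [-1,[0,0,2],[0.5,0.04,0]]
  ]
}}

```text
time_s: 9.55
position: [0.5597, 0.0518, 0.2608]
eef_rot: [[0.996, 0.012, -0.086], [0.086, -0.07, 0.994], [0.006, -0.997, -0.071]]
contact_force: [0.9, -0.0, -2.1]
grip_width: 0.0136
gripper_force: 55.0
```

Emit:
{"op": "apply_moves", "data": {
  "rows": [
    [-1,[0,0,2],[0.5,0.04,0]],
    [-1,[0,0,2],[0.5,0.04,0]],
    [-1,[0,0,2],[0.5,0.04,0]],
    [-1,[0,0,2],[0.5,0.04,0]],
    [-1,[0,0,2],[0.5,0.04,0]]
  ]
}}

```text
time_s: 10.05
position: [0.5597, 0.0516, 0.2707]
eef_rot: [[0.996, -0.005, -0.084], [0.084, 0.149, 0.985], [0.007, -0.989, 0.149]]
contact_force: [0.2, -0.4, -1.1]
grip_width: 0.0135
gripper_force: 55.0
```

Emit:
{"op": "apply_moves", "data": {
  "rows": [
    [-1,[0,0,2],[0.6,0.05,0]],
    [-1,[0,0,0],[0,0,0]],
    [-1,[0,0,0],[0,0,0]],
    [-1,[0,0,0],[0,0,0]],
    [-1,[0,0,0],[0,0,0]]
  ]
}}

```text
time_s: 10.55
position: [0.5597, 0.0516, 0.2729]
eef_rot: [[0.996, -0.009, -0.084], [0.084, 0.196, 0.977], [0.008, -0.981, 0.196]]
contact_force: [0.8, 0.4, -0.7]
grip_width: 0.0134
gripper_force: 55.0
```

```bash
python3 st.py
python3 - <<'E'
from h import *
a=imaging.capture("scene");b=imaging.capture("top")
cr=lambda im,x,y,w,h,W,H: cv2.convertScaleAbs(cv2.resize(im[y:y+h,x:x+w],(W,H),interpolation=cv2.INTER_CUBIC),alpha=1.5,beta=15)
cv2.imwrite("pics/c5.png",np.hstack([cr(a,300,120,140,140,400,400),cr(b,255,110,110,110,400,400)]))
E
```

```text
10.55 [0.5597 0.0516 0.2729] [-0.5   0.85  1.71  1.17  2.05  0.53] tilt 101.3 xaxis [0.996 0.084 0.008] G [0.5636 0.007  0.2639] cup axis [0.666 0.016 0.265] 0.013407894836975149 [ 0.8  0.4 -0.7]
```

View pics/c5.png

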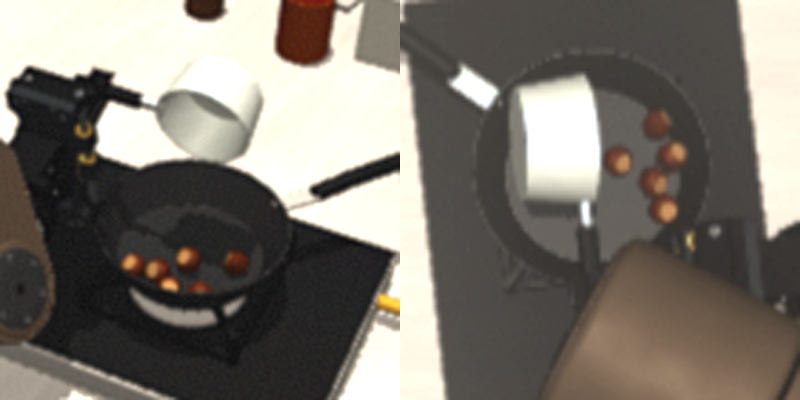

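All six chestnuts lie in the pan: scene crop (132,262), (157,270), (188,260), (237,262), (170,287) and (200,290). The cup looks empty, and the wrist force agrees. I'll turn the cup upright again.

Emit:
{"op": "apply_moves", "data": {
  "rows": [
    [-1,[0,-1,0],[-1.5,-0.13,0]],
    [-1,[0,-1,0],[-1.5,-0.13,0]],
    [-1,[0,-1,0],[-1.5,-0.13,0]],
    [-1,[0,-1,0],[-1.5,-0.13,0]],
    [-1,[0,0,0],[-1.5,-0.13,0]]
  ]
}}

```text
time_s: 11.15
position: [0.5598, 0.0469, 0.273]
eef_rot: [[0.996, 0.046, -0.075], [0.088, -0.446, 0.891], [0.008, -0.894, -0.448]]
contact_force: [-0.6, 0.1, -1.5]
grip_width: 0.0137
gripper_force: 55.0
```

Emit:
{"op": "apply_moves", "data": {
  "rows": [
    [-1,[0,10,0],[-1.5,-0.13,0]],
    [-1,[-5,15,0],[-1.5,-0.13,0]],
    [-1,[-5,15,0],[-1.5,-0.13,0]],
    [-1,[-5,15,0],[-1.5,-0.13,0]],
    [-1,[-5,15,0],[-1.5,-0.13,0]]
  ]
}}

```text
time_s: 11.65
position: [0.5395, 0.1178, 0.2735]
eef_rot: [[0.996, 0.085, -0.034], [0.092, -0.896, 0.434], [0.006, -0.435, -0.9]]
contact_force: [0.3, 0.4, -2.1]
grip_width: 0.014
gripper_force: 55.0
```

Emit:
{"op": "apply_moves", "data": {
  "rows": [
    [-1,[-20,30,0],[-1.5,-0.13,0]],
    [-1,[-20,30,0],[-1.5,-0.13,0]],
    [-1,[-20,30,0],[-1.5,-0.13,0]],
    [-1,[-20,30,0],[-0.7,-0.06,0]],
    [-1,[0,0,0],[0,0,0]]
  ]
}}

```text
time_s: 12.15
position: [0.4566, 0.2419, 0.2731]
eef_rot: [[0.995, 0.1, 0.001], [0.1, -0.995, -0.001], [0.001, 0.001, -1.0]]
contact_force: [0.4, 0.5, -1.8]
grip_width: 0.0135
gripper_force: 55.0
```

```bash
python3 st.py
```

```text
12.15 [0.4566 0.2419 0.2731] [ 0.36  0.25  1.69 -0.    1.2   1.83] tilt 0.1 xaxis [0.995 0.1   0.001] G [0.4566 0.242  0.3188] cup axis [0.559 0.252 0.319] 0.013484218959254895 [ 0.4  0.5 -1.8]
```

Emit:
{"op": "apply_moves", "data": {
  "rows": [
    [-1,[-24,26,0],[0,0,0]],
    [-1,[-24,26,0],[0,0,0]],
    [-1,[-24,26,-20],[0,0,0]],
    [-1,[0,0,-45],[0,0,0]],
    [-1,[0,0,-45],[0,0,0]]
  ]
}}

```text
time_s: 12.65
position: [0.3873, 0.316, 0.1622]
eef_rot: [[0.995, 0.095, 0.003], [0.095, -0.995, 0.001], [0.003, -0.001, -1.0]]
contact_force: [-0.4, 0.7, -1.4]
grip_width: 0.0139
gripper_force: 55.0
```

Emit:
{"op": "apply_moves", "data": {
  "rows": [
    [-1,[0,0,-45],[0,0,0]],
    [-1,[0,0,-45],[0,0,0]],
    [-1,[0,0,-40],[0,0,0]],
    [-1,[0,0,-15],[0,0,0]],
    [-1,[0,0,0],[0,0,0]]
  ]
}}

```text
time_s: 13.15
position: [0.387, 0.3145, 0.0157]
eef_rot: [[0.996, 0.093, -0.003], [0.093, -0.996, -0.002], [-0.003, 0.002, -1.0]]
contact_force: [0.4, -1.1, -0.3]
grip_width: 0.0137
gripper_force: 55.0
```

```bash
python3 st.py
```

```text
13.15 [0.387  0.3145 0.0157] [ 0.55  0.57  2.02 -0.    0.55  2.03] tilt 0.2 xaxis [ 0.996  0.093 -0.003] G [0.3871 0.3146 0.0614] cup axis [0.49  0.324 0.061] 0.013664266712783897 [ 0.4 -1.1 -0.3]
```

Emit:
{"op": "apply_moves", "data": {
  "rows": [
    [-1,[0,0,-7],[0,0,0]],
    [-1,[0,0,-4],[0,0,0]],
    [-1,[0,0,-2],[0,0,0]],
    [-1,[0,0,-2],[0,0,0]],
    [-1,[0,0,0],[0,0,0]]
  ]
}}

```text
time_s: 13.65
position: [0.3878, 0.3157, 0.0028]
eef_rot: [[0.996, 0.094, 0.001], [0.094, -0.996, -0.0], [0.001, 0.0, -1.0]]
contact_force: [0.1, 0.2, -0.7]
grip_width: 0.0141
gripper_force: 55.0
```

Emit:
{"op": "apply_moves", "data": {
  "rows": [
    [-1,[0,0,-1],[0,0,0]],
    [-1,[0,0,-1],[0,0,0]],
    [-1,[0,0,0],[0,0,0]]
  ]
}}

```text
time_s: 13.95
position: [0.3877, 0.3157, 0.0005]
eef_rot: [[0.996, 0.094, 0.001], [0.094, -0.996, -0.0], [0.001, 0.0, -1.0]]
contact_force: [-0.1, -0.1, -2.2]
grip_width: 0.0131
gripper_force: 55.0
```

```bash
python3 st.py
```

```text
13.95 [0.3877 0.3157 0.0005] [ 0.55  0.6   2.03 -0.    0.51  2.03] tilt 0.0 xaxis [0.996 0.094 0.001] G [0.3876 0.3157 0.0462] cup axis [0.49  0.325 0.046] 0.013058121881157325 [-0.1 -0.1 -2.2]
```

Emit:
{"op": "apply_moves", "data": {
  "rows": [
    [-1,[0,0,-1],[0,0,0]],
    [-1,[0,0,0],[0,0,0]],
    [-0.5,[0,0,0],[0,0,0]],
    [-0.2,[0,0,0],[0,0,0]],
    [-0.2,[0,0,0],[0,0,0]]
  ]
}}

```text
time_s: 14.45
position: [0.3878, 0.3157, -0.0004]
eef_rot: [[0.996, 0.094, 0.001], [0.094, -0.996, -0.0], [0.001, 0.0, -1.0]]
contact_force: [-0.0, 0.3, -0.5]
grip_width: 0.032
gripper_force: 0.0
```

Emit:
{"op": "apply_moves", "data": {
  "rows": [
    [-0.2,[0,0,0],[0,0,0]],
    [-0.2,[0,0,30],[0,0,0]],
    [-0.2,[0,0,45],[0,0,0]],
    [-0.2,[0,0,45],[0,0,0]],
    [-0.2,[0,0,45],[0,0,0]]
  ]
}}

```text
time_s: 14.95
position: [0.3874, 0.3154, 0.1663]
eef_rot: [[0.996, 0.094, 0.001], [0.094, -0.996, -0.001], [0.001, 0.001, -1.0]]
contact_force: [0.5, -0.2, 0.3]
grip_width: 0.0376
gripper_force: 0.0
```

```bash
python3 st.py;python3 - <<'E'
from h import *
# knob pose from the start pictures
t=cv2.imread("pics/top0.png");s=cv2.imread("pics/scene0.png")
def comp(im,x0,y0,x1,y1,m):
    k,l,st,c=cv2.connectedComponentsWithStats(m[y0:y1,x0:x1].astype(np.uint8));i=1+np.argmax(st[1:,4])
    return np.argwhere(l==i)[:,::-1].astype(float)+[x0,y0]
g=t.max(2);p=comp(t,385,194,416,219,g<110)
r=cv2.minAreaRect(p.astype(np.float32));print("rect",r)
w=np.array([onz("top",q,.036)[:2] for q in p]);c=w.mean(0);u=np.linalg.svd(w-c)[2][0];u*=np.sign(u[0]);print("bar",c.round(4),np.degrees(np.arctan2(u[1],u[0])).round(1))
# white line pixels inside the bar (bright), print local gray
print(t[196:218,390:414].max(2))
# skirt: bright vs wood -> low saturation
h=cv2.cvtColor(t,cv2.COLOR_BGR2HSV);print(h[196:218,390:414,1])
E
```

```text
14.95 [0.3874 0.3154 0.1663] [ 0.55  0.34  1.88 -0.    0.92  2.03] tilt 0.0 xaxis [0.996 0.094 0.001] G [0.3873 0.3155 0.212 ] cup axis [0.49  0.325 0.212] 0.03759024530310128 [ 0.5 -0.2  0.3]
rect ((400.88519287109375, 206.7376708984375), (13.827984809875488, 7.682212829589844), 39.80556869506836)
bar [ 0.5206 -0.289 ] 51.7
[[169 169 168 169 169 169 169 169 170 170 170 170 171 170 171 171 171 171
  172 172 172 173 173 173]
 [168 169 168 169 169 169 169 169 169 169 169 170 169 169 171 171 171 172
  171 171 172 173 173 174]
 [169 169 169 169 169 169 169 169 170 169 169 170 170 170 171 171 171 172
  172 172 172 173 174 173]
 [170 170 170 170 170 169 170 168 168 168 170 171 171 170 171 172 171 172
  173 172 172 173 173 174]
 [169 170 170 169 170 169 165 145 140 142 150 168 172 172 171 171 172 172
  172 172 173 172 172 173]
 [171 171 170 171 168 156 141  87  66  71  96 151 172 174 173 173 172 172
  173 173 171 172 172 172]
 [171 171 171 169 156 124  85  74  70  66  65  98 151 177 179 174 171 171
  171 171 171 171 171 171]
 [171 171 171 168 141  94  61  82  98  94  69  65  85 146 167 175 
[... 2400 characters left out ...]
32 32 34 33 33 31 33 31]
 [32 32 32 17 11 14 13 11  4 32 36 26 29 29 30 31 27 37 36 32 33 33 33 32]
 [32 33 33 26  5 13 15 13 10  7 21 32 31 29 29 26 30 35 35 33 32 34 32 32]
 [33 33 33 32 15  8 13 14 13 10  3 13 32 27 30 28 32 36 32 32 32 32 32 32]
 [33 33 33 34 31 13  9 13 14 13 13 11 12 31 29 34 35 33 32 32 34 32 32 32]
 [34 33 33 31 33 30 13  1  9 12 13  9  0 29 34 34 33 31 32 32 32 32 32 32]
 [33 33 33 33 33 32 30 22  9  5  1  6 10 30 32 32 31 33 33 33 32 32 32 33]
 [32 33 33 33 33 33 31 31 30 30 28 28 30 32 33 31 33 31 31 31 33 33 31 33]
 [32 32 31 33 33 33 33 33 33 33 33 33 33 33 33 33 33 33 33 31 31 31 33 33]
 [32 32 33 32 31 31 32 31 33 32 32 32 32 32 32 33 33 33 32 31 32 32 34 32]]
```

Emit:
{"op": "apply_moves", "data": {
  "rows": [
    [-0.2,[20,-45,20],[0,0,0]],
    [-0.2,[20,-45,10],[0,0,0]],
    [-0.2,[15,-45,0],[0,0,0]],
    [-0.2,[10,-45,0],[0,0,0.5]],
    [-0.2,[5,-45,0],[0,0,0.7]]
  ]
}}

```text
time_s: 15.45
position: [0.4568, 0.0917, 0.1935]
eef_rot: [[0.98, 0.199, 0.002], [0.199, -0.98, -0.0], [0.001, 0.001, -1.0]]
contact_force: [0.9, 0.1, 0.5]
grip_width: 0.0383
gripper_force: 0.0
```

Emit:
{"op": "apply_moves", "data": {
  "rows": [
    [-0.2,[0,-45,0],[0,0,1]],
    [-0.2,[5,-45,0],[0,0,1]],
    [-0.2,[5,-45,0],[0,0,1]],
    [-0.2,[10,-45,0],[0,0,1]],
    [-0.2,[10,-45,0],[0,0,1]]
  ]
}}

```text
time_s: 15.95
position: [0.4863, -0.1334, 0.1935]
eef_rot: [[0.803, 0.596, 0.001], [0.596, -0.803, 0.0], [0.001, 0.001, -1.0]]
contact_force: [0.6, -0.2, -0.4]
grip_width: 0.038
gripper_force: 0.0
```

Emit:
{"op": "apply_moves", "data": {
  "rows": [
    [-0.2,[12,-45,0],[0,0,1]],
    [-0.2,[12,-45,0],[0,0,1]],
    [-0.2,[10,-45,-10],[0,0,0]],
    [-0.2,[0,-15,-20],[0,0,0]],
    [-0.2,[0,0,0],[0,0,0]]
  ]
}}

```text
time_s: 16.45
position: [0.5192, -0.2829, 0.1606]
eef_rot: [[0.692, 0.722, -0.003], [0.722, -0.692, 0.002], [-0.0, -0.003, -1.0]]
contact_force: [-0.2, 0.3, 0.7]
grip_width: 0.0384
gripper_force: 0.0
```

```bash
python3 st.py
```

```text
16.45 [ 0.5192 -0.2829  0.1606] [-0.61  0.47  1.67  0.    1.01  0.15] tilt 0.2 xaxis [ 0.692  0.722 -0.   ] G [ 0.5193 -0.283   0.2063] cup axis [ 0.591 -0.209  0.206] 0.03838964305173428 [-0.2  0.3  0.7]
```

Emit:
{"op": "apply_moves", "data": {
  "rows": [
    [-0.2,[2,-9,-40],[0,0,0.05]],
    [-0.2,[0,0,-40],[0,0,0]],
    [-0.2,[0,0,-40],[0,0,0]],
    [-0.2,[0,0,-20],[0,0,0]],
    [-0.2,[0,0,0],[0,0,0]]
  ]
}}

```text
time_s: 16.95
position: [0.5214, -0.2887, 0.0214]
eef_rot: [[0.686, 0.727, -0.003], [0.727, -0.686, 0.003], [0.0, -0.004, -1.0]]
contact_force: [-0.3, 0.3, 0.1]
grip_width: 0.0382
gripper_force: 0.0
```

```bash
python3 st.py
python3 - <<'E'
from h import *
a=imaging.capture("scene")
x0,y0,x1,y1=230,200,310,300
cv2.imwrite("pics/c6.png",cv2.convertScaleAbs(cv2.resize(a[y0:y1,x0:x1],(480,600),interpolation=cv2.INTER_CUBIC),alpha=1.8,beta=25))
E
```

```text
16.95 [ 0.5214 -0.2887  0.0214] [-0.62  0.65  1.77  0.    0.72  0.14] tilt 0.2 xaxis [0.686 0.727 0.   ] G [ 0.5216 -0.2888  0.0671] cup axis [ 0.592 -0.214  0.067] 0.038194498398040296 [-0.3  0.3  0.1]
```

View pics/c6.png

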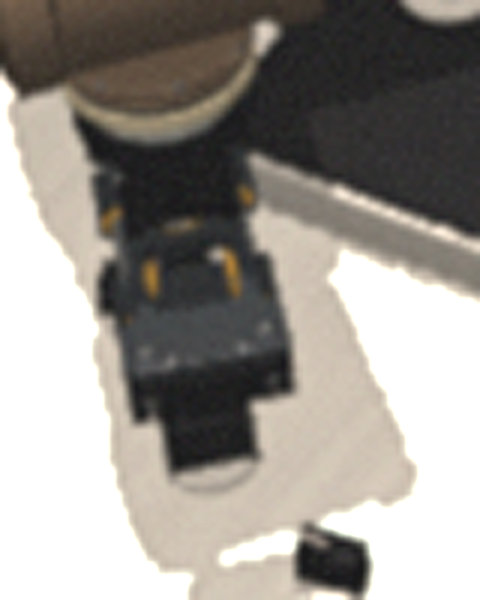

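The finger sits over the knob, whose skirt shows at crop (215,480), and it is centred. I'll go down gently and close.

Emit:
{"op": "apply_moves", "data": {
  "rows": [
    [-0.2,[0,-2,-10],[0,0,0]],
    [-0.2,[0,0,-8],[0,0,0]],
    [-0.2,[0,0,-6],[0,0,0]],
    [-0.2,[0,0,-4],[0,0,0]],
    [-0.2,[0,0,0],[0,0,0]]
  ]
}}

```text
time_s: 17.5
position: [0.5222, -0.2923, -0.0051]
eef_rot: [[0.687, 0.727, 0.0], [0.727, -0.687, 0.001], [0.001, -0.0, -1.0]]
contact_force: [0.5, 0.9, 0.0]
grip_width: 0.038
gripper_force: 0.0
```

Emit:
{"op": "apply_moves", "data": {
  "rows": [
    [-0.2,[0,0,-5],[0,0,0]],
    [-0.2,[0,0,-4],[0,0,0]],
    [-0.2,[0,0,-1],[0,0,0]],
    [-0.2,[0,0,0],[0,0,0]]
  ]
}}

```text
time_s: 17.9
position: [0.5223, -0.2924, -0.0149]
eef_rot: [[0.687, 0.727, 0.001], [0.727, -0.687, 0.0], [0.001, 0.0, -1.0]]
contact_force: [-1.0, 0.5, 0.3]
grip_width: 0.0384
gripper_force: 0.0
```

Emit:
{"op": "apply_moves", "data": {
  "rows": [
    [-1,[0,0,0],[0,0,0]],
    [-1,[0,0,0],[0,0,0]],
    [-1,[0,0,0],[0,0,0]],
    [-1,[0,0,0],[0,0,0]]
  ],
  "grip_force": 30
}}

```text
time_s: 18.3
position: [0.5225, -0.2925, -0.0146]
eef_rot: [[0.687, 0.727, 0.001], [0.727, -0.687, 0.0], [0.001, 0.001, -1.0]]
contact_force: [-0.0, -0.1, 1.2]
grip_width: 0.0216
gripper_force: 30.0
```

```bash
python3 st.py
```

```text
18.3 [ 0.5225 -0.2925 -0.0146] [-0.62  0.71  1.79  0.    0.64  0.14] tilt 0.1 xaxis [0.687 0.727 0.001] G [ 0.5224 -0.2925  0.0311] cup axis [ 0.593 -0.218  0.031] 0.02163011035871173 [-0.  -0.1  1.2]
```

The knob is gripped at 21.6 mm. I'll lift it, carry it over to the spindle and turn it to the hob's yaw.

Emit:
{"op": "apply_moves", "data": {
  "rows": [
    [-1,[0,0,15],[0,0,0]],
    [-1,[0,0,35],[0,0,0]],
    [-1,[0,0,45],[0,0,0]],
    [-1,[0,5,40],[0,0,-1]],
    [-1,[-5,35,20],[0,0,-1]]
  ],
  "grip_force": 45
}}

```text
time_s: 18.8
position: [0.5187, -0.2548, 0.1447]
eef_rot: [[0.806, 0.592, 0.006], [0.592, -0.806, -0.004], [0.003, 0.006, -1.0]]
contact_force: [0.4, -0.1, 0.1]
grip_width: 0.0216
gripper_force: 45.0
```

Emit:
{"op": "apply_moves", "data": {
  "rows": [
    [-1,[-10,45,0],[0,0,-1.2]],
    [-1,[-10,45,0],[0,0,-1.2]],
    [-1,[-10,45,0],[0,0,-1.2]],
    [-1,[-12,45,0],[0,0,-1.2]],
    [-1,[-12,35,0],[0,0,-1.2]]
  ]
}}

```text
time_s: 19.3
position: [0.4625, -0.0354, 0.1414]
eef_rot: [[0.994, 0.112, 0.002], [0.112, -0.994, -0.0], [0.002, 0.001, -1.0]]
contact_force: [0.9, -0.4, -0.3]
grip_width: 0.0211
gripper_force: 45.0
```

Emit:
{"op": "apply_moves", "data": {
  "rows": [
    [-1,[0,20,-10],[0,0,0]],
    [-1,[0,0,0],[0,0,0]],
    [-1,[0,0,0],[0,0,0]]
  ]
}}

```text
time_s: 19.6
position: [0.4637, -0.0175, 0.1311]
eef_rot: [[0.993, 0.117, 0.002], [0.117, -0.993, -0.001], [0.002, 0.001, -1.0]]
contact_force: [0.4, 0.3, 0.1]
grip_width: 0.0215
gripper_force: 45.0
```

```bash
python3 st.py
```

```text
19.6 [ 0.4637 -0.0175  0.1311] [-0.18  0.34  2.   -0.    0.8   1.27] tilt 0.1 xaxis [0.993 0.117 0.002] G [ 0.4636 -0.0175  0.1768] cup axis [ 0.566 -0.005  0.177] 0.02152409852431636 [0.4 0.3 0.1]
```

Run:
```python
from h import *
t0=cv2.imread("pics/top0.png");s0=cv2.imread("pics/scene0.png")
def disc(im,n,x0,y0,x1,y1,th):
    g=im[y0:y1,x0:x1].max(2);k,l,st,c=cv2.connectedComponentsWithStats((g>th).astype(np.uint8));i=1+np.argmax(st[1:,4])
    cn=cv2.findContours((l==i).astype(np.uint8),cv2.RETR_EXTERNAL,cv2.CHAIN_APPROX_NONE)[0][0][:,0]+[x0,y0]
    w=np.array([onz(n,q,.051)[:2] for q in cn]);A=np.c_[2*w,np.ones(len(w))];x=np.linalg.lstsq(A,(w**2).sum(1),rcond=None)[0]
    print(n,"disc",st[i,4],x[:2].round(4),"r",np.sqrt(x[2]+x[:2]@x[:2]).round(4))
disc(t0,"top",297,206,335,246,110);disc(s0,"scene",285,178,325,215,110)
s=imaging.capture("scene");cv2.imwrite("pics/s_knob.png",s)
st=env.read_state();p=st["position"];R=st["eef_rot"]
u=proj("scene",[p[0],p[1],p[2]+.0147]);print(u)
x0,y0,x1,y1=265,135,345,215
im=cv2.convertScaleAbs(cv2.resize(s[y0:y1,x0:x1],(560,560),interpolation=cv2.INTER_NEAREST),alpha=1.5,beta=15)
for z in(.0147,.0187):
  for a in np.linspace(0,6.28,40):
    q=(proj("scene",[p[0]+.0235*np.cos(a),p[1]+.0235*np.sin(a),p[2]+z])-[x0,y0]+.5)*7;cv2.circle(im,tuple(int(v) for v in q),1,(0,0,255) if z<.015 else (0,255,0),-1)
cv2.imwrite("pics/c7.png",im)
```

```text
top disc 199 [ 0.466  -0.0105] r 0.0256
scene disc 123 [0.3919 0.012 ] r 0.03
[301.80764104 175.2161979 ]
```

View pics/c7.png

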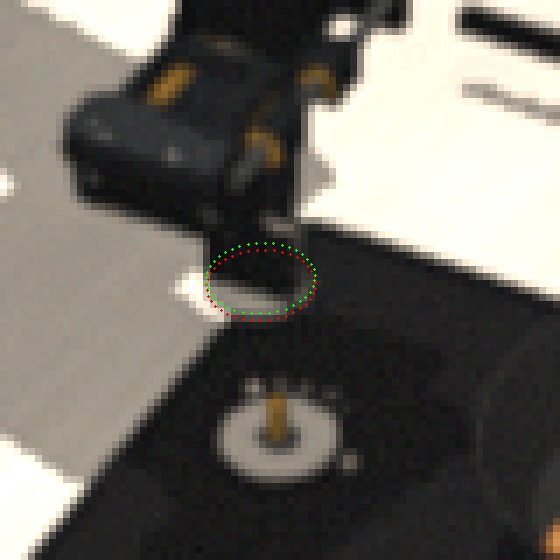

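The skirt's lower arc at crop (265,315) fits the predicted circle to about 1 px. The spindle is at (277,395) to (277,440) on its disc. I'll refine both to sub-pixel in this same view.

Run:
```python
from h import *
from scipy.optimize import least_squares
s=cv2.imread("pics/s_knob.png");t0=cv2.imread("pics/top0.png")
g=s.max(2).astype(float)
# disc on glass in scene: outer contour by subpixel along rays
def radial(im,n,c,z,r0,r1,rng,frac=.5):
    g=im.max(2).astype(np.float32);pts=[]
    for a in rng:
        rs=np.linspace(r0,r1,60);w=np.c_[c[0]+rs*np.cos(a),c[1]+rs*np.sin(a),np.full(60,z)]
        uv=np.array([proj(n,q) for q in w]).astype(np.float32)
        v=cv2.remap(g,uv[:,:1].copy(),uv[:,1:].copy(),cv2.INTER_LINEAR)[:,0]
        hi,lo=v[:20].max(),v[-10:].mean()
        if hi-lo<30: continue
        k=np.flatnonzero(v<(hi+lo)/2)
        k=k[k>np.argmax(v[:20])]
        if len(k): pts.append(w[k[0],:2])
    return np.array(pts)
def circ(w,r=None):
    if r: f=lambda x:np.hypot(*(w-x).T)-r; q=least_squares(f,w.mean(0),loss="soft_l1",f_scale=.001);return q.x.round(4),np.std(q.fun).round(5)
    f=lambda x:np.hypot(*(w-x[:2]).T)-x[2];q=least_squares(f,[*w.mean(0),.025],loss="soft_l1",f_scale=.001);return q.x.round(4),np.std(q.fun).round(5)
A=np.linspace(0,2*np.pi,72,endpoint=False)
for n,im in(("scene",s),("top",t0)):
    w=radial(im,n,(.465,-.009),.051,.015,.036,A);print(n,"disc",len(w),circ(w))
p=env.read_state()["position"];z=p[2]+.0147
# near (camera-facing) arc: direction to camera
d=np.arctan2(-.8663-p[1],1.0925-p[0])
for off in(.002,):
    w=radial(s,"scene",p[:2],z,.016,.033,d+np.radians(np.arange(-40,61,4)))
    print("tcp",p.round(4),"skirt",len(w),circ(w,.0235));print(np.c_[np.degrees(np.arctan2(*(w-p[:2]).T[::-1])),np.hypot(*(w-p[:2]).T)*1e3].round(1).tolist())
# brass column in scene
h=cv2.cvtColor(s,cv2.COLOR_BGR2HSV)[186:202,297:312];m=(h[...,1]>90)&(h[...,2]>50);q=np.argwhere(m)[:,::-1]+[297,186];print("brass",len(q),q.mean(0),q.min(0),q.max(0))
for z in(.074,.05): print(proj("scene",(.466,-.0105,z)))
```

```text
Traceback (most recent call last):
  File "h.py", line 10, in proj
    K,T=cal(n); q=K@(T[:3,:3].T@(np.asarray(p)-T[:3,3])); return q[:2]/q[2]
        ~~~^^^
  File "h.py", line 4, in cal
    c=imaging.get_calibration(n); return np.array(c["mtx"]),np.array(c["T"])
ValueError: time passes only in moves, steps and waits
```

```bash
sed -i 's/^def cal/import functools\n@functools.lru_cache(None)\ndef cal/' h.py
cat > m.py <<'E'
from h import *
from scipy.optimize import least_squares
def radial(im,n,c,z,r0,r1,rng):
    g=im.max(2).astype(np.float32);pts=[]
    for a in rng:
        rs=np.linspace(r0,r1,60);w=np.c_[c[0]+rs*np.cos(a),c[1]+rs*np.sin(a),np.full(60,z)]
        uv=np.array([proj(n,q) for q in w]).astype(np.float32)
        v=cv2.remap(g,uv[:,:1].copy(),uv[:,1:].copy(),cv2.INTER_LINEAR)[:,0]
        hi,lo=v[:20].max(),v[-10:].mean()
        if hi-lo<30: continue
        k=np.flatnonzero(v<(hi+lo)/2); k=k[k>np.argmax(v[:20])]
        if len(k): pts.append(w[k[0],:2])
    return np.array(pts)
def circ(w,r=None):
    f=(lambda x:np.hypot(*(w-x[:2]).T)-(r or x[2]))
    q=least_squares(f,[*w.mean(0)]+([] if r else [.025]),loss="soft_l1",f_scale=.001);return q.x.round(4),np.std(f(q.x)).round(5)
E
python3 - <<'E'
from m import *
s=cv2.imread("pics/s_knob.png");t0=cv2.imread("pics/top0.png")
A=np.linspace(0,2*np.pi,72,endpoint=False)
for n,im in(("scene",s),("top",t0)):
    w=radial(im,n,(.465,-.009),.051,.015,.036,A);print(n,"disc",len(w),circ(w))
p=env.read_state()["position"];z=p[2]+.0147
d=np.arctan2(-.8663-p[1],1.0925-p[0])
w=radial(s,"scene",p[:2],z,.016,.033,d+np.radians(np.arange(-40,61,4)))
print("tcp",p.round(4),"skirt",len(w),circ(w,.0235),np.degrees(d));print(np.c_[np.degrees(np.arctan2(*(w-p[:2]).T[::-1])),np.hypot(*(w-p[:2]).T)*1e3].round(1).tolist())
h=cv2.cvtColor(s,cv2.COLOR_BGR2HSV)[186:202,297:312];m=(h[...,1]>90)&(h[...,2]>50);q=np.argwhere(m)[:,::-1]+[297,186];print("brass",len(q),q.mean(0),q.min(0),q.max(0))
for z in(.074,.05): print(proj("scene",(.466,-.0105,z)))
E
```

```text
scene disc 70 (array([ 0.465 , -0.0117,  0.0272]), np.float64(0.00059))
top disc 72 (array([ 0.4656, -0.0105,  0.0269]), np.float64(0.00038))
tcp [ 0.4638 -0.018   0.131 ] skirt 21 (array([ 0.4942, -0.0482]), np.float64(0.00376)) -53.45785683305307
[[-85.5, 20.3], [-81.5, 21.8], [-77.5, 22.1], [-73.5, 22.3], [-69.5, 22.1], [-65.5, 22.1], [-61.5, 22.1], [-57.5, 22.1], [-53.5, 21.8], [-49.5, 21.8], [-45.5, 22.1], [-41.5, 22.1], [-37.5, 22.3], [-33.5, 22.6], [-29.5, 22.6], [-25.5, 22.1], [-21.5, 21.8], [-17.5, 21.2], [-13.5, 22.1], [2.5, 23.5], [6.5, 22.9]]
brass 16 [303.9375 193.875 ] [303 191] [305 197]
[304.56629372 191.50007195]
[304.80930249 197.05953084]
```

Run:
```python
from m import *
s=cv2.imread("pics/s_knob.png");p=env.read_state()["position"]
d=np.arctan2(-.8663-p[1],1.0925-p[0])
for zz in(.0147,.0167):
  w=radial(s,"scene",p[:2],p[2]+zz,.016,.033,d+np.radians(np.arange(-40,61,4)))
  for r in(.0235,.0225,None):
    f=lambda x:np.hypot(*(w-x[:2]).T)-(r or x[2])
    q=least_squares(f,[p[0],p[1]]+([] if r else [.0235]),loss="soft_l1",f_scale=.0005);print(zz,r,((q.x[:2]-p[:2])*1e3).round(2),q.x[2:],np.std(f(q.x)).round(5))
```

```text
0.0147 0.0235 [-0.69  1.43] [] 0.00053
0.0147 0.0225 [0.12 0.71] [] 0.00052
0.0147 None [-0.32  1.1 ] [0.02304536] 0.00053
0.0167 0.0235 [0.79 0.29] [] 0.00035
0.0167 0.0225 [ 1.65 -0.41] [] 0.00033
0.0167 None [ 1.46 -0.26] [0.02271396] 0.00033
```

Emit:
{"op": "apply_moves", "data": {
  "rows": [
    [-1,[1,6.5,-25],[0,0,-0.2]],
    [-1,[0,0,-25],[0,0,0]],
    [-1,[0,0,-12],[0,0,0]],
    [-1,[0,0,0],[0,0,0]],
    [-1,[0,0,0],[0,0,0]]
  ]
}}

```text
time_s: 20.15
position: [0.4649, -0.0118, 0.0688]
eef_rot: [[0.995, 0.097, 0.001], [0.097, -0.995, -0.0], [0.001, 0.001, -1.0]]
contact_force: [1.0, -0.9, -0.4]
grip_width: 0.0216
gripper_force: 45.0
```

```bash
python3 st.py
```

```text
20.15 [ 0.4649 -0.0118  0.0688] [-0.17  0.44  2.06 -0.    0.63  1.31] tilt 0.1 xaxis [0.995 0.097 0.001] G [ 0.4648 -0.0118  0.1145] cup axis [ 0.567 -0.002  0.115] 0.021599096000194835 [ 1.  -0.9 -0.4]
```

Emit:
{"op": "apply_moves", "data": {
  "rows": [
    [-1,[0,0.5,-6],[0,0,0]],
    [-1,[0,0,-2],[0,0,0]],
    [-1,[0,0,-2],[0,0,0]],
    [-1,[0,0,-1],[0,0,0]],
    [-1,[0,0,0],[0,0,0]]
  ]
}}

```text
time_s: 20.65
position: [0.4652, -0.0105, 0.0575]
eef_rot: [[0.995, 0.098, 0.002], [0.098, -0.995, -0.001], [0.002, 0.001, -1.0]]
contact_force: [2.9, -1.1, 0.5]
grip_width: 0.0221
gripper_force: 45.0
```

Emit:
{"op": "apply_moves", "data": {
  "rows": [
    [-1,[0,0,-1],[0,0,0]],
    [-1,[0,0,-1],[0,0,0]],
    [-1,[0,0,0],[0,0,0]]
  ]
}}

```text
time_s: 20.95
position: [0.4655, -0.0105, 0.0555]
eef_rot: [[0.995, 0.098, 0.003], [0.098, -0.995, -0.001], [0.003, 0.001, -1.0]]
contact_force: [6.9, 0.7, -0.6]
grip_width: 0.0218
gripper_force: 45.0
```

The knob is about 4 mm onto the spindle with a sideways force of +7 N in x, so I'll shift +x to relieve it.

Emit:
{"op": "apply_moves", "data": {
  "rows": [
    [-1,[0.7,0,0],[0,0,0]],
    [-1,[0,0,0],[0,0,0]],
    [-1,[0,0,0],[0,0,0]]
  ]
}}

```text
time_s: 21.25
position: [0.4656, -0.0105, 0.0554]
eef_rot: [[0.995, 0.098, 0.002], [0.098, -0.995, -0.001], [0.002, 0.001, -1.0]]
contact_force: [5.5, 0.1, 1.2]
grip_width: 0.0216
gripper_force: 45.0
```

Emit:
{"op": "apply_moves", "data": {
  "rows": [
    [-1,[0.3,0,-1],[0,0,0]],
    [-1,[0,0,-1],[0,0,0]],
    [-1,[0,0,0],[0,0,0]]
  ]
}}

```text
time_s: 21.55
position: [0.4657, -0.0105, 0.0533]
eef_rot: [[0.995, 0.098, 0.001], [0.098, -0.995, -0.001], [0.001, 0.001, -1.0]]
contact_force: [6.0, -0.4, 1.5]
grip_width: 0.022
gripper_force: 45.0
```

Emit:
{"op": "apply_moves", "data": {
  "rows": [
    [-1,[1,0,0],[0,0,0]],
    [-1,[0,0,0],[0,0,0]],
    [-1,[0,0,0],[0,0,0]]
  ]
}}

```text
time_s: 21.85
position: [0.4658, -0.0104, 0.0531]
eef_rot: [[0.995, 0.098, -0.0], [0.098, -0.995, -0.0], [-0.001, 0.0, -1.0]]
contact_force: [1.2, -2.4, 0.7]
grip_width: 0.0219
gripper_force: 45.0
```

Emit:
{"op": "apply_moves", "data": {
  "rows": [
    [-1,[0,0,-1],[0,0,0]],
    [-1,[0,0,-1],[0,0,0]],
    [-1,[0,0,-1],[0,0,0]],
    [-1,[0,0,0],[0,0,0]]
  ]
}}

```text
time_s: 22.25
position: [0.466, -0.0104, 0.05]
eef_rot: [[0.995, 0.098, -0.0], [0.098, -0.995, -0.0], [-0.0, 0.0, -1.0]]
contact_force: [0.2, -2.1, -0.9]
grip_width: 0.0219
gripper_force: 45.0
```

Emit:
{"op": "apply_moves", "data": {
  "rows": [
    [-1,[0,-0.5,-2],[0,0,0]],
    [-1,[0,0,-2],[0,0,0]],
    [-1,[0,0,-2],[0,0,0]],
    [-1,[0,0,0],[0,0,0]]
  ]
}}

```text
time_s: 22.65
position: [0.4662, -0.0109, 0.044]
eef_rot: [[0.995, 0.098, 0.0], [0.098, -0.995, -0.0], [0.0, 0.0, -1.0]]
contact_force: [-1.1, 0.4, -0.8]
grip_width: 0.0221
gripper_force: 45.0
```

Emit:
{"op": "apply_moves", "data": {
  "rows": [
    [-1,[0,0,-1],[0,0,0]],
    [-1,[0,0,-1],[0,0,0]],
    [-1,[0,0,0],[0,0,0]],
    [-1,[0,0,0],[0,0,0]]
  ],
  "grip_force": 55
}}

```text
time_s: 23.05
position: [0.4665, -0.0109, 0.0425]
eef_rot: [[0.995, 0.098, 0.001], [0.098, -0.995, -0.0], [0.001, 0.001, -1.0]]
contact_force: [-1.3, 0.9, 4.3]
grip_width: 0.0217
gripper_force: 55.0
```

Emit:
{"op": "apply_moves", "data": {
  "rows": [
    [-1,[0,0,-1],[0,0,0]],
    [-1,[0,0,-1],[0,0,0]],
    [-1,[0,0,-1],[0,0,0]],
    [-1,[0,0,0],[0,0,0]]
  ]
}}

```text
time_s: 23.45
position: [0.4665, -0.0109, 0.0394]
eef_rot: [[0.995, 0.098, 0.001], [0.098, -0.995, -0.0], [0.001, 0.001, -1.0]]
contact_force: [-2.3, 0.9, 8.2]
grip_width: 0.0214
gripper_force: 55.0
```

Emit:
{"op": "apply_moves", "data": {
  "rows": [
    [-1,[-0.3,0,-1],[0,0,0]],
    [-1,[0,0,-1],[0,0,0]],
    [-1,[0,0,0],[0,0,0]],
    [-1,[0,0,0],[0,0,0]]
  ]
}}

```text
time_s: 23.85
position: [0.4666, -0.011, 0.038]
eef_rot: [[0.995, 0.098, 0.002], [0.098, -0.995, -0.001], [0.002, 0.001, -1.0]]
contact_force: [-1.5, 1.7, 15.0]
grip_width: 0.0217
gripper_force: 55.0
```

The valve is at its stop, with 15 N against the spring's 9.9 N. One quick numeric check of the cup and the chestnuts, then I'll hand in.

Run:
```python
from h import *
t=imaging.capture("top");s=imaging.capture("scene");t0=cv2.imread("pics/top0.png")
h=cv2.cvtColor(s,cv2.COLOR_BGR2HSV)[170:225,325:410];m=((h[...,0]<15)&(h[...,1]>100)&(h[...,2]>35)).astype(np.uint8)
print("brown px pan",m.sum(),[ (c.round(0)+[325,170]).tolist() for c in cv2.connectedComponentsWithStats(m)[3][1:]])
for n,i in(("before",t0),("now",t)):
    h=cv2.cvtColor(i,cv2.COLOR_BGR2HSV)[195:270,185:235]; b=((h[...,0]<15)&(h[...,1]>100)&(h[...,2]>35)).sum()
    g=i[236:268,200:222].max(2);q=np.argwhere(g<80)[:,::-1]+[200,236];print(n,"brown in cup",b,"handle",len(q),q.mean(0).round(1))
s=env.read_state();print(s["position"].round(4),s["contact_force"].round(1),s["gripper_force"])
```

```text
brown px pan 198 [[386.0, 204.0], [365.0, 209.0], [352.0, 214.0], [369.0, 220.0]]
before brown in cup 92 handle 107 [210.4 251.2]
now brown in cup 0 handle 110 [212.4 248.9]
[ 0.4666 -0.011   0.038 ] [-1.4  1.4 13.5] 55.0047595705837
```

```bash
python3 -c "
from plant import env
print(env.job_done())"
```

```text
the job is handed in; nothing more can be done
None
```

I handed the job in at about 24 s: all six chestnuts are in the pan, the empty cup is back upright on the bench, and the knob is seated on the spindle, held pressed to the valve's stop at about 14 N.

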